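# Refit the hob's square knob on its D-shaped spindle and hold it pushed in

### The arm

A 6-joint arm with a two-finger parallel gripper is mounted at the origin on a cart in front of the work surface, level with it; the furniture and walls round the work are solid. World frame = base frame: x ahead of the robot, y to its left, z up, the work surface at z = 0. Lengths are in m, angles in degrees, forces in N, time in s.
With the tool pointing down it reaches from about 0.25 to 0.775 m from the base axis. Payload 4 kg.
Tool frame: the origin (TCP) lies at the very end of the fingers, on their centre line; the grasp point (between the pads) lies 19 mm behind it; x points along the fingers, z is the direction in which the jaws open and shut, and the axes are right-handed (so a half turn about x gives the same grasp; the last joint's range is limited). The gripper opens to 85 mm and grips with 20 to 120 N. Pads are 22 mm wide; open, the fingers measure 114 mm over their backs; the gripper's body (76 mm by 85 mm) begins 54 mm behind the grasp point. The pads swing forward as they close: fully open they stand 13 mm farther back than shut.
Start: joints at [-80.678, 4.996, 78.535, -0, 96.463, -5.907], TCP at [0.144, -0.531, 0.231] pointing down, gripper open.
Joint ranges: [-177.83, 177.83], [-43.37, 116.18], [15.69, 146.23], [-61.86, 241.86], [9.47, 152.12], [-147.06, 147.06]. Speed limits (degrees/s): [159.86, 159.86, 180, 180, 180, 180].

### API

Orientations are given as [roll, pitch, yaw] about the fixed x, y, z axes, in that order (R = Rz(yaw) Ry(pitch) Rx(roll)).
In Python, from station import arm, eyes, order gives the robot as it stands.
- The arm moves only by the tool servo_tool, never from a script. Its argument "motion" is a list of rows, each a list of 3 entries, a list of its own where there are three numbers: the shift along the tool's x, y, z in cm, then the turn about the tool's x in degrees, then the closure in counts, from 0 (fully open) to 255 (shut). In form: [[[dx, dy, dz], spin, jaw], ...]. A call has 1 to 12 rows; each row shifts and turns the commanded pose from where the row before left it, along the tool's axes as they then stand; what a row does not reach is not made up. A row lasts 1/12 s, in which the tool goes at most 41.7 mm and 7.16 degrees, less where a joint would pass 70% of its speed; a pose out of reach is approached as far as the arm can. A call is refused whole if a number of a shift passes 4.17 or a number of a turn 7.16, either way. A call with a gripper value outside its range is refused whole. The fingers move at their own pace and stop on an object; "newtons" is the grip in N (left out, the last holds). Time passes only in rows, so rows that do not move let the fingers close. It gives the time, the measured TCP pose, the force and the opening at its end, in the units of the state.
- arm.sense(): the state, without advancing time (a new reading comes with each control period).
- eyes.capture(name): name is "side" or "top"; returns a dict with "pixels" (400x640x3 uint8, blue, green, red), "intrinsics" (3x3 intrinsics, pixels), "xyz" and "rotation" of the camera in the world. Camera axes: x right, y down, z forward; pixel columns grow to the right and rows downward; lengths in m; the calibration is good to about 2 mm. A picture is of the moment at which its call begins. There is no depth.
- order.hand_in(): hands the job in, once; it reports no verdict.
The state is a dict: "t": time; "q": joint angles; "joint_vel": joint speeds; "joint_torque": joint torques, N m; "tool_pos": TCP position; "tcp_rot": TCP orientation; "force": force on the tool from outside, world axes, zero at the start; "moment": the same for the moment, N m; "grip_width": finger opening in m.
Only numpy, scipy, OpenCV 4.12 (cv2) and the standard library are available. Lean on these libraries where they do the work, as an engineer would, in place of code of your own. Each camera call takes 0.05 s, during which the arm holds its last target. There are 200 camera calls.

### The job

The little gas hob's square control knob has been washed and left face down on the table. Turn it face up, line up its D-shaped bore with the flat on the hob's spindle, push it on as far as it goes, and then push knob and spindle right in against the spring, as one does while the flame catches. Finish while still holding it fully in, and leave the marker, the clothes peg and the tape roll where they lie.

Things in the scene. Friction and masses are not known exactly. Their poses are not given: they have to be found in the camera images.
- knob_centre (a point): Centre of the loose black metal knob, half-way up: a square block 44 x 44 mm, 24 mm high, about 150 g, hollow below. One 44 mm face is closed (pale pointer line toward the knob's -x), the other open. z points out of the open side: up as it lies at the start, down when face up. x and y are square to its four straight sides; it can stand on any of them. Centre of mass 9 mm from the closed face.
- bore_mouth (a point): Mouth of the knob's D-shaped bore, in a boss in the middle of its open side, level with the rim (12 mm along z from the knob's centre); same axes. x points from the bore's axis to the bore's flat. The bore is 14 mm deep and fits the spindle with 0.9 mm of play all round, the flat included.
- spindle_tip (a point): Centre of the top end of the hob's upright brass spindle: a shaft 14 mm across, one side cut flat 2.5 mm from its axis, the last 2 mm tapered. It stands 23 mm above the hob's deck and does not turn. z is up; x points out of its flat, toward the hob's front. With the knob fully on, the knob's centre lies 2 mm below this point and the knob's x runs along this x.
- hob: The fixed gas hob, 280 mm deep (x, front at its -x), 210 mm wide (y); origin under its middle. Deck 60 mm above the table; spindle 28 mm behind its front edge, half-way across. The pan support's bars reach 95 mm above the table, the front bar 55 mm behind the spindle's axis. Table clear in front, to the edge at x = 0.38. On the right a crate 235 mm high begins at y = -0.23, x = 0.43.
- gas_spindle (a joint): How far the spindle is pushed in: 0 m as it stands, 0.006 m at its stop. The spring takes about 5 N to start and 10 N at the stop, and pushes the spindle back out when let go.
- marker_0: A black marker pen, 125 mm long and 17 mm thick, lying on the table in front of the hob at its right; origin under its middle, its length along its y.
- peg_0: A wooden clothes peg, 72 x 13 x 10 mm, lying in front of the hob at its left; origin under its middle, its length along its y.
- tape_roll_1: A roll of tape lying flat, 66 mm across and 24 mm high, left of the knob's place; origin under its middle.

How it is judged (in metres and radians):
On the way, in this order (a step that is already met when the one before it is completed fails the run):
1. the knob has been turned face up (angle between knob_centre's own z axis and vertical above 2.85 rad), for 0.2 s.
2. the knob is fully on the spindle, its bore's flat against the spindle's flat (z of knob_centre in the frame of spindle_tip below 0 m and horizontal distance between knob_centre and spindle_tip below 0.003 m and angle between knob_centre's own z axis and vertical above 2.95 rad and angle between the x axis of knob_centre and the x axis of spindle_tip, either way round below 0.26 rad), for 0.1 s.
At the end, for the whole second after the job is handed in: the robot's fingers still hold the knob pushed in (at least 2 N on the knob), the spindle is at least 4.5 of its 6 mm in, and the knob sits face up and fully on the spindle (within 2 mm of its full depth, 3 mm sideways, 11 degrees of upright and 15 degrees of turn) (all of step 2 and value of joint gas_spindle above 0.0045 m and contact force between the fingers and knob above 2 N); the arm keeps its last pose, push and grip.
It fails at once if the marker is shoved more than 30 mm from its place (distance of marker_0 from where it was at the start of the episode above 0.03 m).
It fails at once if the clothes peg is shoved more than 30 mm from its place (distance of peg_0 from where it was at the start of the episode above 0.03 m).
It fails at once if the tape roll is shoved more than 30 mm from its place (distance of tape_roll_1 from where it was at the start of the episode above 0.03 m).
It also fails if it takes over 64 s, if anything falls off the work surface, if the arm or the gripper's body presses on something with over 40 N, if the wrist force passes 120 N, or if a joint passes its speed limit or range.

## Working session

There is one attempt and no reset: what is moved stays moved. The work goes in short steps, Python scripts to look and compute and a tool call to move; the robot and the scene stay as the last step left them, time stands still between calls to the robot, and variables do not carry over. Pictures are saved under pics/ and viewed, about 8 in all and at most 12, crops included, and the job is handed in when it is done.

Besides the shell and the picture viewer there is one more tool, called after "Request:" as name(argument=value, ...), one argument or row to a line, values as JSON. servo_tool: Moves the arm, as the interface text tells. Its arguments: {"type":"object","properties":{"motion":{"type":"array","items":{"type":"array"}},"newtons":{"type":"number"}},"required":["motion"]}

```bash
ls; mkdir -p pics
python3 - <<'E'
from station import arm,eyes
import cv2
print(arm.sense())
for n in("side","top"):
    c=eyes.capture(n);cv2.imwrite(f"pics/{n}0.png",c["pixels"]);print(n,c["intrinsics"],c["xyz"],c["rotation"])
E
```

```text
pics
{'t': 0.0, 'q': array([-8.06763061e+01,  5.03852527e+00,  7.86261123e+01,  3.02626950e-04,
        9.64637844e+01, -5.90810388e+00]), 'joint_vel': array([-0.08959208, -0.01223607,  0.01625523,  0.03634089, -0.05878189,
        0.06930991]), 'joint_torque': array([ 2.73754758e-04, -3.51873207e+01, -3.13268673e+01, -1.93087126e-04,
        1.07665197e-02, -1.60791120e-05]), 'tool_pos': array([ 0.14440404, -0.5301745 ,  0.2301326 ]), 'tcp_rot': array([173.9577031 ,  89.87157763,  99.18953459]), 'force': array([-0.26270094, -0.45617574,  0.00190718]), 'moment': array([ 0.02528895,  0.05156116, -0.00429631]), 'grip_width': 0.08547964061200128}
side [[396.78299572   0.         320.7536011 ]
 [  0.         396.78299572 195.1920194 ]
 [  0.           0.           1.        ]] [0.51914783 0.62202348 0.72412198] [-137.40196989    1.07210097 -177.49657539]
top [[419.20642796   0.         321.30299725]
 [  0.         419.20642796 200.35544416]
 [  0.           0.           1.        ]] [0.38868157 0.03877474 0.93016759] [-1.67640045e+02  8.00858876e-02 -8.41372947e+01]
```

View pics/top0.png

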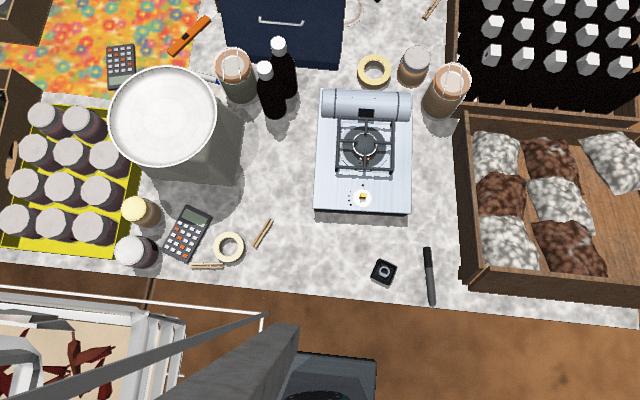

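View pics/side0.png

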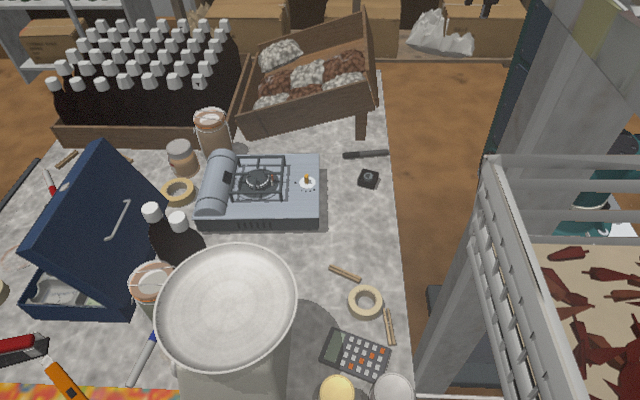

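```bash
cat > h.py <<'E'
import numpy as np,cv2
from scipy.spatial.transform import Rotation as R
from station import arm,eyes
def rot(c):return R.from_euler('xyz',c["rotation"],degrees=True).as_matrix()
def px(c,u,v,z):
    d=rot(c)@np.linalg.inv(c["intrinsics"])@[u,v,1]
    o=np.array(c["xyz"]);return o+d*(z-o[2])/d[2]
def proj(c,p):
    q=c["intrinsics"]@(rot(c).T@(np.array(p)-c["xyz"]));return q[:2]/q[2]
def crop(c,u,v,w,k):
    u,v=int(u),int(v)
    return cv2.resize(c["pixels"][max(0,v-w):v+w,u-w:u+w],None,fx=k,fy=k,interpolation=cv2.INTER_CUBIC)
E
python3 - <<'E'
from h import *
t=eyes.capture("top");s=eyes.capture("side")
cv2.imwrite("pics/c1.png",np.vstack([np.hstack([crop(t,383,271,18,8),crop(t,362,197,18,8)]),np.hstack([crop(s,368,179,18,8),crop(s,307,180,18,8)])]))
for n,c,(a,b) in(("t",t,(383,271)),("s",s,(368,179))):
    g=c["pixels"].max(2).astype(np.uint8);m=np.zeros_like(g);m[b-18:b+18,a-18:a+18]=(g<70)[b-18:b+18,a-18:a+18]*255
    k=max(cv2.findContours(m,0,1)[0],key=cv2.contourArea)
    print(n,cv2.contourArea(k),cv2.minAreaRect(k),px(c,*cv2.minAreaRect(k)[0],.012))
    P=np.array([px(c,*q[0],.024)[:2] for q in k],np.float32)*1000
    print(cv2.minAreaRect(P))
print("tip",px(t,362,197,.083),px(s,307,180,.083))
# hob front corners on deck (from view)
for u,v in((314,209),(411,213)):print(px(t,u,v,.06))
print("marker",px(t,430,275,.01),"peg",px(t,262,233,.01),px(t,207,266,.01),"tape",px(t,229,247,.02))
E
```

```text
t 405.5 ((383.5, 271.5), (21.913463592529297, 21.0190372467041), 26.56505012512207) [ 0.44579247 -0.08920947  0.012     ]
((445.135009765625, -87.637451171875), (45.68659591674805, 44.95463943481445), 69.36646270751953)
s 263.0 ((367.73529052734375, 178.55882263183594), (18.190170288085938, 17.220029830932617), 14.03624439239502) [ 0.44477835 -0.09189207  0.012     ]
((445.8803405761719, -80.28792572021484), (59.69083023071289, 44.062870025634766), 71.96676635742188)
tip [ 0.58890027 -0.02425119  0.083     ] [ 0.59026505 -0.01262424  0.083     ]
[0.55804451 0.07291869 0.06      ]
[ 0.57034409 -0.131642    0.06      ]
marker [ 0.44872308 -0.19000034  0.01      ] peg [0.50232247 0.18347624 0.01      ] [0.41854227 0.29286389 0.01      ] tape [0.46345275 0.24912392 0.02      ]
```

View pics/c1.png

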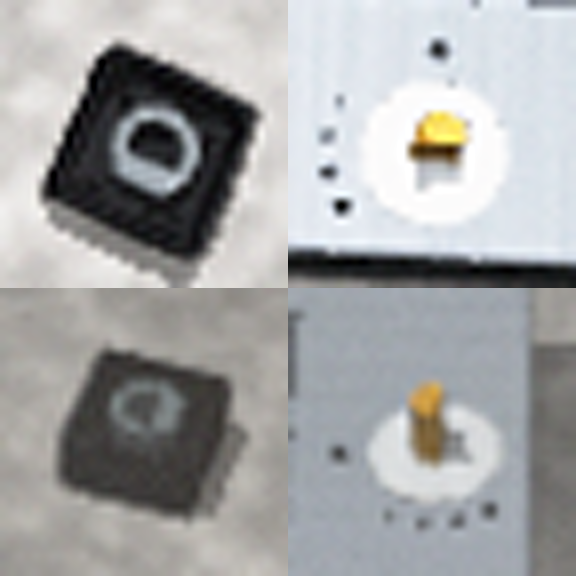

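Run:
```python
from h import *
t=eyes.capture("top");s=eyes.capture("side")
print("bore",px(t,384.2,270.7,.024),px(s,350+145/8,161+(408-288)/8,.024))
for n,c,(a,b) in(("t",t,(362,197)),("s",s,(307,180))):
    w=c["pixels"][b-15:b+15,a-15:a+15].astype(int)
    m=(w[...,2]-w[...,0]>60)
    v,u=np.nonzero(m);print(n,m.sum(),[(x+a-15,y+b-15) for x,y in zip(u,v)])
t0=(344+440/8-36,179+128/8);s0=(289+(428-288)/8,162+(398-288)/8)
print(t0,s0,px(t,*t0,.083),px(s,*s0,.083))
st=arm.sense();M=R.from_euler('xyz',st["tcp_rot"],degrees=True).as_matrix();print(M.round(3),np.degrees(np.arctan2(M[1,2],M[0,2])))
```

```text
bore [ 0.4468802  -0.08890357  0.024     ] [ 0.44473237 -0.0889381   0.024     ]
t 24 [(np.int64(361), np.int64(193)), (np.int64(362), np.int64(193)), (np.int64(363), np.int64(193)), (np.int64(364), np.int64(193)), (np.int64(360), np.int64(194)), (np.int64(361), np.int64(194)), (np.int64(362), np.int64(194)), (np.int64(363), np.int64(194)), (np.int64(364), np.int64(194)), (np.int64(365), np.int64(194)), (np.int64(360), np.int64(195)), (np.int64(361), np.int64(195)), (np.int64(362), np.int64(195)), (np.int64(363), np.int64(195)), (np.int64(364), np.int64(195)), (np.int64(365), np.int64(195)), (np.int64(360), np.int64(196)), (np.int64(361), np.int64(196)), (np.int64(362), np.int64(196)), (np.int64(363), np.int64(196)), (np.int64(364), np.int64(196)), (np.int64(365), np.int64(196)), (np.int64(360), np.int64(197)), (np.int64(364), np.int64(197))]
s 21 [(np.int64(306), np.int64(174)), (np.int64(307), np.int64(174)), (np.int64(305), np.int64(175)), (np.int64(306), np.int64(175)), (np.int64(307), np.int64(175)), (np.int64(304), np.int64(176)), (np.int64(305), np.int64(176)), (np.int64(306), np.int64(176)), (np.int64(307), np.int64(176)), (np.int64(305), np.int64(177)), (np.int64(306), np.int64(177)), (np.int64(307), np.int64(177)), (np.int64(306), np.int64(178)), (np.int64(306), np.int64(179)), (np.int64(305), np.int64(180)), (np.int64(306), np.int64(180)), (np.int64(307), np.int64(180)), (np.int64(305), np.int64(181)), (np.int64(306), np.int64(181)), (np.int64(307), np.int64(181)), (np.int64(306), np.int64(182))]
(363.0, 195.0) (306.5, 175.75) [ 0.59335282 -0.02596783  0.083     ] [ 0.59234162 -0.02634476  0.083     ]
[[-0.     0.965  0.263]
 [ 0.001  0.263 -0.965]
 [-1.     0.    -0.001]] -74.76935008691177
```

Request:
servo_tool(
  motion=[
    [[-0.3, 2.8, -2.87], 0, 0],
    [[-0.3, 2.8, -2.87], 0, 0],
    [[-0.3, 2.8, -2.87], 0, 0],
    [[-0.3, 2.8, -2.87], 0, 0],
    [[-0.3, 2.8, -2.87], 0, 0],
    [[-0.3, 2.8, -2.87], 0, 0],
    [[-0.3, 2.8, -2.87], 0, 0],
    [[-0.3, 2.8, -2.87], 0, 0],
    [[0, 3.2, -1.84], 0, 0],
    [[0, 3.2, -1.84], 0, 0],
    [[0, 3.2, -1.84], 0, 0],
    [[0, 3.2, -1.84], 0, 0],
  ],
  newtons=20,
)

```text
t: 1.3
tool_pos: [0.4054, -0.144, 0.2557]
tcp_rot: [39.1, 89.9, -35.7]
force: [0.6, -0.8, 1.0]
grip_width: 0.0851
```

Request:
servo_tool(
  motion=[
    [[0, 3.2, -1.84], 0, 0],
    [[0, 3.2, -1.84], 0, 0],
    [[1.5, 0, 0], -7.16, 0],
    [[1.5, 0, 0], -7.16, 0],
    [[1.5, 0, 0], -7.16, 0],
    [[1.5, 0, 0], -7.16, 0],
    [[1.5, 0, 0], -7.16, 0],
    [[1.5, 0, 0], -7.16, 0],
    [[0, 0, 0], -7.16, 0],
    [[0, 0, 0], -7.16, 0],
    [[0, 0, 0], -7.16, 0],
    [[0, 0, 0], -7.16, 0],
  ],
)

```text
t: 2.3
tool_pos: [0.4564, -0.0933, 0.1651]
tcp_rot: [-179.9, 90.0, 177.3]
force: [-0.1, -0.6, -0.7]
grip_width: 0.0852
```

Request:
servo_tool(
  motion=[
    [[0, 0, 0], -7.16, 0],
    [[0, 0, 0], -7.16, 0],
    [[0, 0, 0], -7.16, 0],
    [[0, 0, 0], -7.16, 0],
    [[0, 0, 0], -7.16, 0],
    [[0, 0, 0], -7.16, 0],
    [[0, 0, 0], -7.16, 0],
    [[0, 0, 0], -7.16, 0],
    [[0, 0, 0], -7.16, 0],
    [[0, 0, 0], -7.16, 0],
    [[0, 0, 0], 0, 0],
  ],
)

```text
t: 3.22
tool_pos: [0.4565, -0.0933, 0.1653]
tcp_rot: [-132.6, 90.0, -64.1]
force: [0.7, -0.6, -0.6]
grip_width: 0.0856
```

Request:
servo_tool(
  motion=[
    [[4, 0, 0], -1, 0],
    [[4, 0, 0], 0, 0],
    [[4, 0, 0], 0, 0],
    [[2.7, 0, 0], 0, 0],
    [[1.0, 0, 0], 0, 0],
    [[0.6, 0, 0], 0, 0],
    [[0, 0, 0], 0, 255],
    [[0, 0, 0], 0, 255],
    [[0, 0, 0], 0, 255],
    [[0, 0, 0], 0, 255],
    [[0, 0, 0], 0, 255],
    [[0, 0, 0], 0, 255],
  ],
)

```text
t: 4.22
tool_pos: [0.4586, -0.094, 0.0047]
tcp_rot: [-86.6, 89.7, -17.2]
force: [0.5, -0.2, 5.9]
grip_width: 0.0435
```

Request:
servo_tool(
  motion=[
    [[0, 0, 0], 0, 255],
    [[0, 0, 0], 0, 255],
    [[-2, 0, 0], 0, 255],
    [[-3, 0, 0], 0, 255],
    [[-3, 0, 0], 0, 255],
    [[-2, 0, 0], 0, 255],
    [[0, 0, 0], 7.16, 255],
    [[0, 0, 0], 7.16, 255],
    [[0, 0, 0], 7.16, 255],
    [[0, 0, 0], 0, 255],
  ],
)

```text
t: 5.05
tool_pos: [0.4564, -0.0934, 0.1025]
tcp_rot: [-103.6, 90.0, -55.8]
force: [0.3, -1.0, -1.3]
grip_width: 0.0434
```

Run:
```python
from h import *
p=arm.sense()["tool_pos"];o=[]
for n in("top","side"):
    c=eyes.capture(n);u,v=proj(c,p);o.append(crop(c,u,v,35,8))
cv2.imwrite("pics/g1.png",cv2.resize(np.hstack(o),(800,400)))
```

```text
(no output)
```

View pics/g1.png

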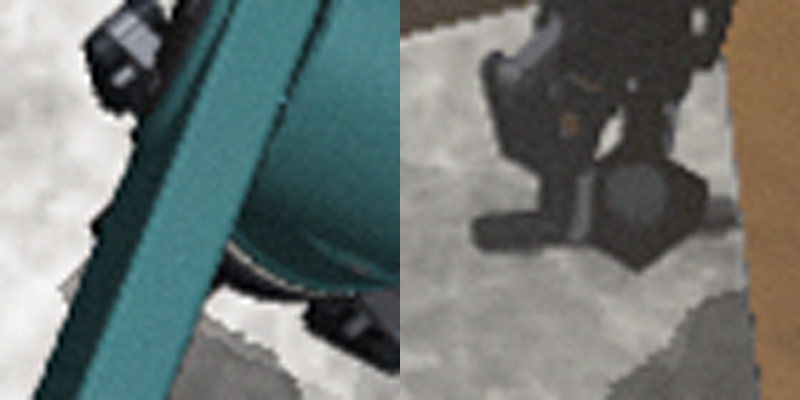

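Request:
servo_tool(
  motion=[
    [[0, 0, 0], 7.16, 255],
    [[0, 0, 0], 7.16, 255],
    [[0, 0, 0], 7.16, 255],
    [[0, 0, 0], 7.16, 255],
    [[0, 0, 0], 7.16, 255],
    [[0, 0, 0], 7.16, 255],
    [[0, 0, 0], 7.16, 255],
    [[0, 0, 0], 7.16, 255],
    [[0, 0, 0], 7.16, 255],
    [[0, 0, 0], 7.16, 255],
    [[0, 0, 0], 7.16, 255],
    [[0, 0, 0], 7.16, 255],
  ],
)

```text
t: 6.15
tool_pos: [0.4563, -0.0933, 0.1021]
tcp_rot: [-143.5, 90.0, 178.4]
force: [-0.2, 0.3, -2.1]
grip_width: 0.0436
```

Request:
servo_tool(
  motion=[
    [[0, 0, 0], 7.16, 255],
    [[0, 0, 0], 7.16, 255],
    [[0, 0, 0], 7.16, 255],
    [[0, 0, 0], 7.16, 255],
    [[0, 0, 0], 7.16, 255],
    [[0, 0, 0], 7.16, 255],
    [[0, 0, 0], 5.6, 255],
    [[0, 0, 0], 0, 255],
  ],
)

```text
t: 6.82
tool_pos: [0.4563, -0.0933, 0.102]
tcp_rot: [-98.2, 90.0, 175.3]
force: [-0.1, 0.1, -2.0]
grip_width: 0.0436
```

Run:
```python
from h import *
s=arm.sense();p=s["tool_pos"];print(s["q"])
M=R.from_euler('xyz',s["tcp_rot"],degrees=True).as_matrix();print(np.degrees(np.arctan2(M[1,2],M[0,2])))
c=eyes.capture("side");u,v=proj(c,p);print(u,v);cv2.imwrite("pics/g2.png",crop(c,u,v,40,8))
```

```text
[-1.85341405e+01 -2.11095979e+00  1.00729881e+02 -9.64787862e-03
  8.14198537e+01  6.79497206e+01]
-86.48242041247897
365.4261206521452 151.1040219781507
```

View pics/g2.png

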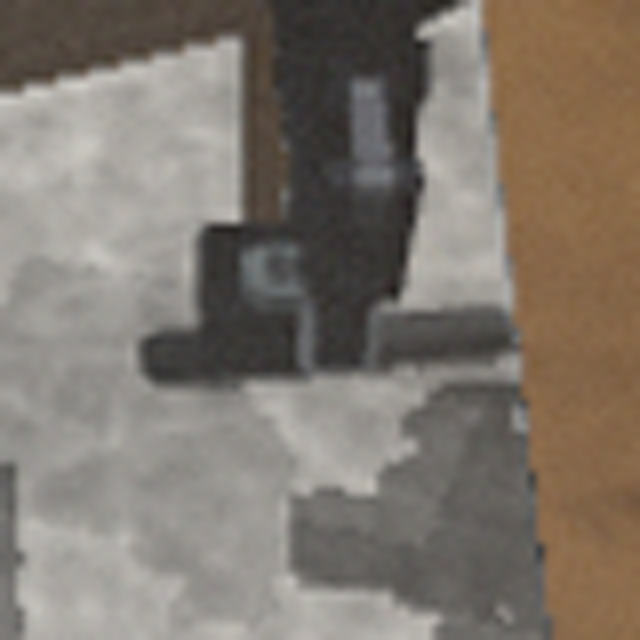

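Request:
servo_tool(
  motion=[
    [[0, 3.05, -0.93], 0, 255],
    [[0, 3.05, -0.93], 0, 255],
    [[0, 3.05, -0.93], 0, 255],
    [[1.5, 0, 0], 0, 255],
    [[1.5, 0, 0], 0, 255],
    [[0, 0, 0], 0, 255],
  ],
)

```text
t: 7.37
tool_pos: [0.5441, -0.0592, 0.0685]
tcp_rot: [-104.5, 89.6, 169.2]
force: [-0.7, 0.6, -2.4]
grip_width: 0.0434
```

Request:
servo_tool(
  motion=[
    [[0.4, 0, 0], 0, 255],
    [[0.4, 0, 0], 0, 255],
    [[0.4, 0, 0], 0, 255],
  ],
)

```text
t: 7.62
tool_pos: [0.5463, -0.0604, 0.0624]
tcp_rot: [46.9, 89.9, -39.6]
force: [-7.0, 1.6, 12.7]
grip_width: 0.0435
```

Request:
servo_tool(
  motion=[
    [[0.4, 0, 0], 0, 255],
    [[0.4, 0, 0], 0, 255],
  ],
)

```text
t: 7.78
tool_pos: [0.5465, -0.0603, 0.0574]
tcp_rot: [66.0, 89.9, -20.5]
force: [-11.6, 2.6, 21.0]
grip_width: 0.0437
```

Request:
servo_tool(
  motion=[
    [[0.4, 0, 0], 0, 255],
    [[0.4, 0, 0], 0, 255],
  ],
)

```text
t: 7.95
tool_pos: [0.547, -0.0603, 0.0507]
tcp_rot: [72.8, 89.8, -13.6]
force: [-12.2, 2.5, 23.3]
grip_width: 0.0435
```

Request:
servo_tool(
  motion=[
    [[0.4, 0, 0], 0, 255],
    [[0.4, 0, 0], 0, 255],
  ],
)

```text
t: 8.12
tool_pos: [0.5478, -0.0603, 0.0438]
tcp_rot: [76.6, 89.7, -9.8]
force: [-13.4, 3.4, 28.3]
grip_width: 0.0436
```

Run:
```python
from h import *
s=arm.sense();p=s["tool_pos"];print(s["force"])
c=eyes.capture("side");u,v=proj(c,p);cv2.imwrite("pics/g3.png",crop(c,u,v,40,8))
```

```text
[-13.37083038   3.42575167  28.3061219 ]
```

View pics/g3.png

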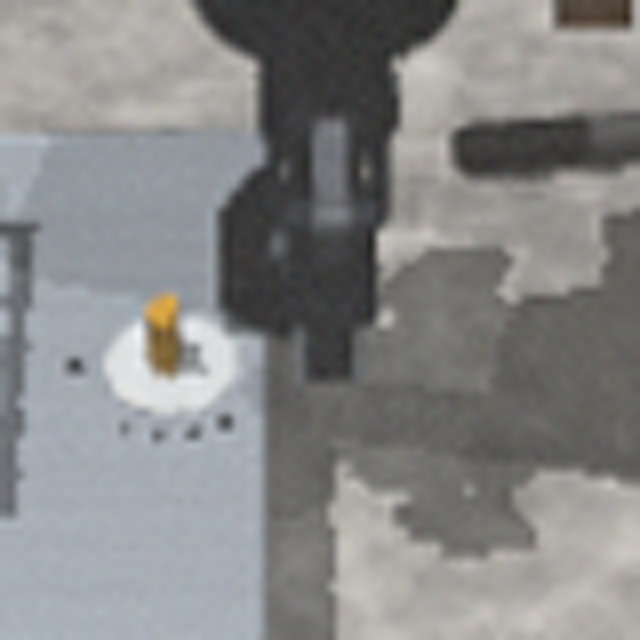

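Request:
servo_tool(
  motion=[
    [[0.4, 0, 0], 0, 255],
    [[0.4, 0, 0], 0, 255],
  ],
)

```text
t: 8.33
tool_pos: [0.5492, -0.0602, 0.0373]
tcp_rot: [79.6, 89.5, -6.8]
force: [-11.8, 4.2, 31.0]
grip_width: 0.0435
```

Request:
servo_tool(
  motion=[
    [[0.4, 0, 0], 0, 255],
    [[0.3, 0, 0], 0, 255],
    [[0, 0, 0], 0, 255],
  ],
)

```text
t: 8.58
tool_pos: [0.5475, -0.0611, 0.0295]
tcp_rot: [58.0, 89.7, -28.5]
force: [-15.4, 1.3, 26.7]
grip_width: 0.0435
```

Request:
servo_tool(
  motion=[
    [[0, 0.2, 0], 0, 255],
    [[0, 0.2, 0], 0, 255],
  ],
)

```text
t: 8.75
tool_pos: [0.5492, -0.061, 0.0274]
tcp_rot: [-13.5, 89.8, -100.0]
force: [-16.7, -1.5, 20.2]
grip_width: 0.0434
```

Run:
```python
from h import *
s=arm.sense();p=s["tool_pos"];print(s["force"])
c=eyes.capture("side");u,v=proj(c,p);cv2.imwrite("pics/g4.png",crop(c,u,v,40,8))
```

```text
[-16.65990469  -1.49182175  20.18169347]
```

View pics/g4.png

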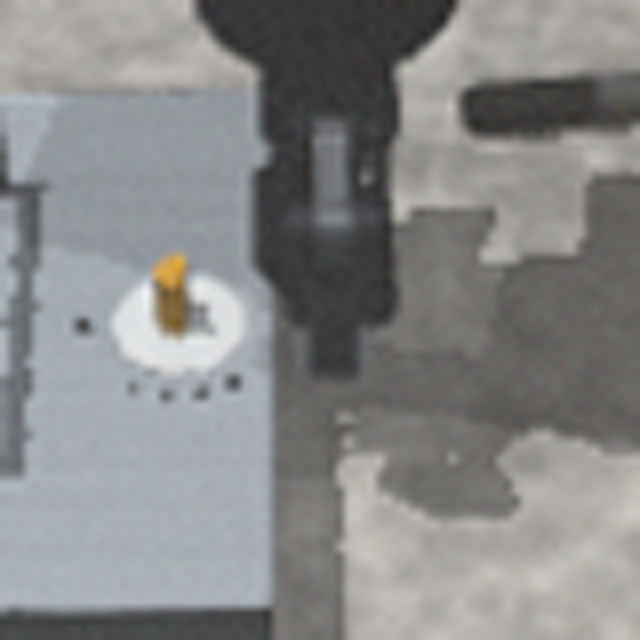

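Request:
servo_tool(
  motion=[
    [[0, 0.2, 0], 0, 255],
    [[0, 0.2, 0], 0, 255],
    [[0, 0, 0], 0, 255],
  ],
)

```text
t: 9.05
tool_pos: [0.5509, -0.0608, 0.0253]
tcp_rot: [-74.3, 89.6, -160.8]
force: [-20.3, -1.2, 20.1]
grip_width: 0.0435
```

Request:
servo_tool(
  motion=[
    [[0, -0.7, 0], 0, 255],
    [[0, -0.4, 0], 0, 255],
    [[0.7, 0, 0], 0, 255],
    [[0.7, 0, 0], 0, 255],
    [[0.2, 0, 0], 0, 255],
    [[0, 0, 0], 0, 255],
  ],
)

```text
t: 9.55
tool_pos: [0.5422, -0.0599, 0.0034]
tcp_rot: [-106.7, 89.8, 166.8]
force: [0.6, -0.3, -0.9]
grip_width: 0.0435
```

Request:
servo_tool(
  motion=[
    [[0, 0.4, 0], 0, 255],
    [[0, 0.3, 0], 0, 255],
    [[0, 0.3, 0], 0, 255],
  ],
)

```text
t: 9.8
tool_pos: [0.5469, -0.0596, 0.0035]
tcp_rot: [-93.8, 89.0, 179.7]
force: [-18.5, -2.0, 4.7]
grip_width: 0.0435
```

Request:
servo_tool(
  motion=[
    [[0, 0.3, 0], 0, 255],
    [[0, 0.3, 0], 0, 255],
    [[0, 0, 0], 0, 255],
  ],
)

```text
t: 10.05
tool_pos: [0.5501, -0.0593, 0.0018]
tcp_rot: [-94.4, 88.7, 179.0]
force: [-21.2, -2.2, 3.5]
grip_width: 0.0435
```

Run:
```python
from h import *
s=arm.sense();p=s["tool_pos"];print(s["force"])
c=eyes.capture("side");u,v=proj(c,p);cv2.imwrite("pics/g5.png",crop(c,u,v,35,8))
```

```text
[-21.1658663   -2.23112113   3.54162812]
```

View pics/g5.png

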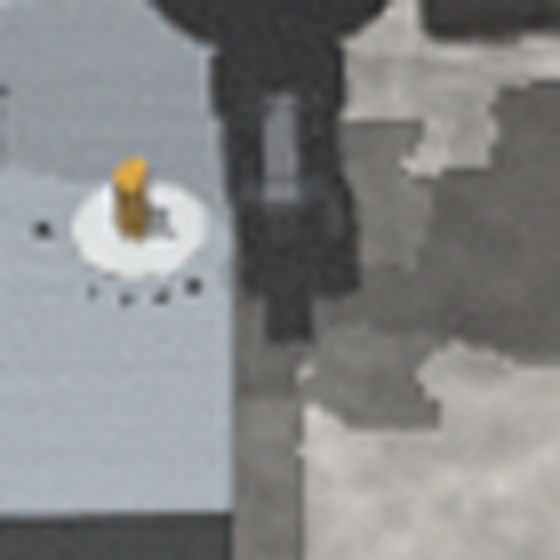

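Request:
servo_tool(
  motion=[
    [[0, -0.5, 0], 0, 255],
    [[0, 0, 0], 0, 255],
    [[0, 0, 0], 0, 70],
    [[0, 0, 0], 0, 70],
    [[0, 0, 0], 0, 70],
    [[0, 0, 0], 0, 70],
    [[0, 0, 0], 0, 70],
    [[0, 0, 0], 0, 70],
  ],
)

```text
t: 10.77
tool_pos: [0.5509, -0.0596, 0.0036]
tcp_rot: [-96.6, 89.5, 176.7]
force: [-8.7, -1.1, -1.4]
grip_width: 0.0618
```

Request:
servo_tool(
  motion=[
    [[0, 0, 0], 0, 255],
    [[0, 0, 0], 0, 255],
    [[0, 0, 0], 0, 255],
    [[0, 0, 0], 0, 255],
    [[0, 0, 0], 0, 255],
    [[0, 0, 0], 0, 255],
  ],
)

```text
t: 11.27
tool_pos: [0.5509, -0.0595, 0.0041]
tcp_rot: [-95.3, 89.5, 178.1]
force: [-9.6, -0.3, 1.4]
grip_width: 0.0436
```

Run:
```python
from h import *
s=arm.sense();p=s["tool_pos"];print(s["force"])
c=eyes.capture("side");u,v=proj(c,p);cv2.imwrite("pics/g6.png",crop(c,u,v,35,8))
```

```text
[-9.61406556 -0.28771906  1.37422135]
```

View pics/g6.png

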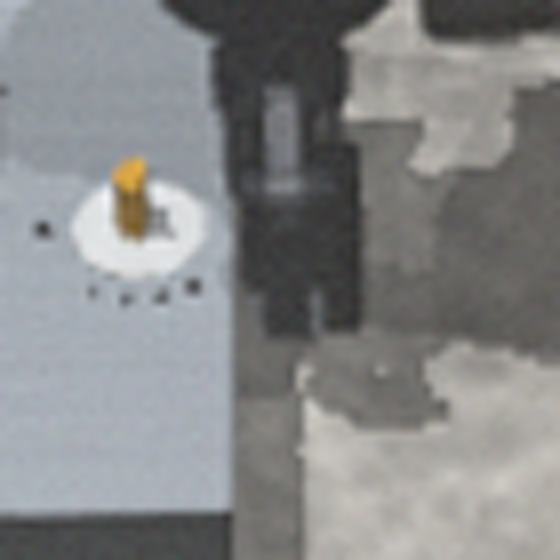

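Request:
servo_tool(
  motion=[
    [[-0.3, -1.0, 0], 0, 255],
    [[-0.7, -3.0, 0], 0, 255],
    [[-2, -3.0, 0], 0, 255],
    [[-2, 0, 0], 0, 255],
    [[0, 0, 0], 0, 255],
  ],
)

```text
t: 11.73
tool_pos: [0.4863, -0.0643, 0.0595]
tcp_rot: [73.7, 89.5, -12.8]
force: [1.9, -0.2, 0.8]
grip_width: 0.0438
```

Run:
```python
from h import *
s=arm.sense();p=s["tool_pos"];print(p,s["force"],s["grip_width"])
o=[]
for n in("side","top"):
    c=eyes.capture(n);c["pixels"]=(255*(c["pixels"]/255.)**.45).astype(np.uint8);u,v=proj(c,p);o.append(cv2.resize(crop(c,u,v,25,8),(400,400)))
cv2.imwrite("pics/g7.png",np.hstack(o))
```

```text
[ 0.48627923 -0.06431807  0.05947737] [ 1.86815518 -0.1680728   0.78862973] 0.043756974770198485
```

View pics/g7.png

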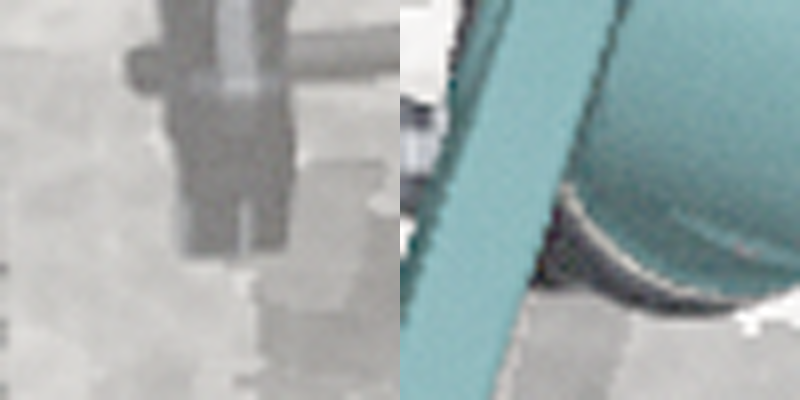

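Request:
servo_tool(
  motion=[
    [[2.5, 0, 0], 0, 255],
    [[1.8, 0, 0], 0, 255],
    [[0.7, 0, 0], 0, 255],
    [[0.3, 0, 0], 0, 255],
    [[0.1, 0, 0], 0, 255],
    [[0, 0, 0], 0, 255],
    [[0, 0, 0], 0, 80],
    [[0, 0, 0], 0, 80],
    [[0, 0, 0], 0, 80],
    [[0, 0, 0], 0, 40],
    [[0, 0, 0], 0, 40],
    [[0, 0, 0], 0, 40],
  ],
)

```text
t: 12.83
tool_pos: [0.4843, -0.0638, 0.001]
tcp_rot: [-96.1, 90.0, 177.3]
force: [0.4, -0.6, -0.6]
grip_width: 0.0718
```

Request:
servo_tool(
  motion=[
    [[-2.5, 0, 0], 0, 40],
    [[-3.5, 0, 0], 0, 40],
    [[-2, 0, 0], 0, 40],
    [[0, 3, 0], 0, 255],
    [[0, 0.8, 0], 0, 255],
    [[0, 0, 0], 0, 255],
    [[0, 0, 0], 0, 255],
    [[0, 0, 0], 0, 255],
    [[0, 0, 0], 0, 255],
    [[0, 0, 0], 0, 255],
    [[0, 0, 0], 0, 255],
  ],
)

```text
t: 13.75
tool_pos: [0.5216, -0.0614, 0.0809]
tcp_rot: [-98.8, 90.0, 174.7]
force: [-0.1, -0.3, -0.1]
grip_width: 0.0002
```

Run:
```python
from h import *
s=arm.sense();print(s["tool_pos"],s["force"],s["grip_width"])
c=eyes.capture("side");cv2.imwrite("pics/s8.png",c["pixels"])
g=c["pixels"].max(2);a,b=[int(i) for i in proj(c,[.476,-.064,.022])];print(a,b)
w=g[b-16:b+16,a-24:a+20]
for r in w: print(''.join('#' if x<70 else '+' if x<95 else '.' for x in r))
print(proj(c,[.465,-.042,0]),proj(c,[.489,-.042,0]),proj(c,[.465,-.042,.044]),proj(c,[.489,-.086,.044]))
```

```text
[ 0.52159902 -0.06142141  0.08093762] [-0.10764789 -0.34917992 -0.06885947] 0.0002449277627870033
355 183
............................................
............................................
..............................++............
..............................+.............
......................#########.............
.....................+#########.............
.....................+##########..+.....+...
.....................+##########....+.......
.....................+##########.........++.
.....................+##########..........+.
.....................+##########.........+.+
.....................+##########...........+
.....................+##########............
.....................+##########+...........
....................+############+......+..+
....................+############...........
....................+############.........++
.................+.+.+##########+.........+.
.....................+##########+......+....
.....................+##########+....+.+....
.....................+##########+.....+++...
.....................+##########.....+...+..
.....................+##########.......+....
.....................+##########............
.....................+##########............
.....................+##########............
.....................+##########.......+....
......................++#+++++++............
........................+...................
............................................
............................................
............................................
[359.91020388 196.16068423] [350.1650608 195.9702139] [360.90443759 183.71571244] [350.69076294 170.74361354]
```

Request:
servo_tool(
  motion=[
    [[3.0, 0, 0], 0, 255],
    [[1.4, 0, 0], 0, 255],
    [[0, 0, 0], 0, 255],
    [[0, -2, 0], 0, 255],
    [[0, -2, 0], 0, 255],
    [[0, -2, 0], 0, 255],
    [[0, 0, 0], 0, 255],
    [[0, 0, 0], 0, 255],
  ],
)

```text
t: 14.47
tool_pos: [0.4624, -0.0652, 0.0383]
tcp_rot: [72.6, 89.9, -14.0]
force: [-0.5, -0.1, 0.3]
grip_width: -0.0001
```

Request:
servo_tool(
  motion=[
    [[-3, 0, 0], 0, 0],
    [[-3, 3, 0], 0, 0],
    [[0, 3, 0], 0, 0],
    [[0, 0, 0], 0, 0],
    [[0, 0, 0], 0, 0],
  ],
)

```text
t: 14.88
tool_pos: [0.5238, -0.0615, 0.0976]
tcp_rot: [72.3, 89.9, -14.2]
force: [-0.7, -0.1, -1.0]
grip_width: 0.0605
```

```bash
cat > k.py <<'E'
from h import *
s=arm.sense();print(s["tool_pos"],s["force"],s["grip_width"])
c=eyes.capture("side");g=c["pixels"].max(2)
a,b=[int(i) for i in proj(c,[.45,-.064,.024])];print(a,b)
for r in g[b-18:b+18,a-24:a+24]: print(''.join('#' if x<70 else '+' if x<95 else 'o' if x>200 else '.' for x in r))
m=np.zeros_like(g);m[b-18:b+18,a-24:a+24]=(g<85)[b-18:b+18,a-24:a+24]*255
k=max(cv2.findContours(m,0,1)[0],key=cv2.contourArea);P=np.array([px(c,*q[0],.024)[:2] for q in k],np.float32)*1000
print(cv2.contourArea(k),cv2.minAreaRect(P))
E
python3 k.py
```

```text
[ 0.5238012  -0.06152885  0.0976128 ] [-0.74361872 -0.08008944 -0.9969704 ] 0.06053086202624901
366 183
....................................+..++.......
......................+.............+...++......
.....................................+.+.++.....
....................................+..+.....+.+
....................................+++.........
....................++.............+++.+........
..................+..+.............+............
...................................++.++........
......................++++.+.+........++........
................................................
........................++.+.++++.+++...........
....................++++###+#########+......+.++
....................+#################+.........
....................+#################+.........
....................+#################+.........
....................+#################+.....+...
....................##++++++###########...++.+.+
...................+##+.....+##########+.+++.+++
....................###################..+++++..
....................+##################....+++..
................
[... 174 characters left out ...]
++...
....................+##################++++....+
....................+##################++.+..+.+
...............+++...##################+.+...++.
................+...++#################......++.
.....................+#################.........
.....................+++++++++++....++..........
................................................
................................................
................................................
................................................
................................................
................................................
312.5 ((438.1709289550781, -58.42082977294922), (46.76831817626953, 61.34054183959961), 1.417686104774475)
```

Run:
```python
from h import *
c=eyes.capture("side")
print("ptr",px(c,366,182,.024),"L",px(c,362.3,181,.024),"R",px(c,380.3,181,.024),"top",px(c,371,175.8,.024),"bot",px(c,371,194.3,0))
print("Lb",px(c,362.8,193.5,0),"Rb",px(c,381,193.5,0))
t=eyes.capture("top");g=t["pixels"].max(2);a,b=[int(i) for i in proj(t,[.438,-.064,.024])];print(a,b)
for r in g[b-20:b+20,a-24:a+24]: print(''.join('#' if x<70 else '+' if x<95 else 'o' if x>200 else '.' for x in r))
```

```text
ptr [ 0.45073121 -0.06775428  0.024     ] L [ 0.45973588 -0.07099115  0.024     ] R [ 0.41541055 -0.072109    0.024     ] top [ 0.43753585 -0.08982766  0.024     ] bot [ 0.43745923 -0.04897984  0.        ]
Lb [ 4.57638272e-01 -5.11509699e-02 -1.11022302e-16] Rb [ 4.12629056e-01 -5.23369142e-02  1.11022302e-16]
372 273
...............oo...ooooooooo.....oooooooooooo..
..............+......ooooooo......oooooooooo.o..
......................oooo..............oo......
................................................
.............+..................................
................................................
................................................
................................................
................................................
................................................
................................................
................#################+++............
...............###########+##########...........
...............##########..#########+...........
...............##########..##########...........
...............##########..##########........
[... 479 characters left out ...]
##............
.......ooooooo.#####################+...........
......oooooooo.#####################+...........
......oooooooo.#####################+...........
......oooooooo.#####################+...........
......oooooooo.#####################+...........
.....oooooooo..+####################+...........
.....oooooooo......++++++#++++#####+............
.....oooooooo...................................
....oooooooo....................................
....ooooooo.....................................
....ooooooo.....................................
...+..ooooo.....................................
..++.....oo.....................................
..+.............................................
```

Run:
```python
from h import *
t=eyes.capture("top");g=t["pixels"].max(2)
m=np.zeros_like(g);m[258:310,355:395]=(g<85)[258:310,355:395]*255
m=cv2.morphologyEx(m,cv2.MORPH_CLOSE,np.ones((5,5)))
k=max(cv2.findContours(m,0,1)[0],key=cv2.contourArea)
for z in(.012,.024):print(cv2.minAreaRect(np.array([px(t,*q[0],z)[:2] for q in k],np.float32)*1000))
print("ptr",px(t,374,268,.024),px(t,374,264,.024),px(t,374,285,.024))
s=arm.sense();M=R.from_euler('xyz',s["tcp_rot"],degrees=True).as_matrix();print(s["tool_pos"],np.degrees(np.arctan2(M[1,2],M[0,2])))
```

```text
((436.8269958496094, -63.28668975830078), (44.667667388916016, 56.453792572021484), 5.857499122619629)
((436.19781494140625, -61.95280456542969), (44.083858489990234, 55.71596145629883), 5.857480525970459)
ptr [ 0.4503418  -0.06682482  0.024     ] [ 0.45878971 -0.06618641  0.024     ] [ 0.41481553 -0.06950954  0.024     ]
[ 0.52077304 -0.06134045  0.09611485] -86.53427758631534
```

Request:
servo_tool(
  motion=[
    [[0, -2.8, 0.05], 0, 0],
    [[0, -2.8, 0.05], 0, 0],
    [[0, -2.8, 0.06], 0, 0],
    [[0, 0, 0], 0, 0],
    [[3, 0, 0], 0, 0],
    [[3, 0, 0], 0, 0],
    [[2, 0, 0], 0, 0],
    [[0.8, 0, 0], 0, 0],
    [[0, 0, 0], 0, 0],
  ],
  newtons=60,
)

```text
t: 15.83
tool_pos: [0.4358, -0.0676, 0.0065]
tcp_rot: [-109.4, 89.7, 164.0]
force: [-0.1, 0.7, 0.1]
grip_width: 0.0851
```

Request:
servo_tool(
  motion=[
    [[0, 0, 0], 0, 255],
    [[0, 0, 0], 0, 255],
    [[0, 0, 0], 0, 255],
    [[0, 0, 0], 0, 255],
    [[0, 0, 0], 0, 255],
    [[0, 0, 0], 0, 255],
    [[0, 0, 0], 0, 255],
    [[0, 0, 0], 0, 255],
  ],
)

```text
t: 16.5
tool_pos: [0.4397, -0.0686, 0.0108]
tcp_rot: [71.5, 89.7, -15.0]
force: [-0.1, -0.3, 6.0]
grip_width: 0.0424
```

Request:
servo_tool(
  motion=[
    [[-3, 0, 0], 0, 255],
    [[-4, 0, 0], 0, 255],
    [[-4, 0, 0], 0, 255],
    [[0, 3.9, -0.82], 0, 255],
    [[0, 3.9, -0.82], 0, 255],
    [[0, 3.9, -0.82], 0, 255],
    [[0, 3.9, -0.82], 0, 255],
    [[0, 0, 0], 0, 255],
    [[0, 0, 0], 0, 255],
  ],
)

```text
t: 17.25
tool_pos: [0.5922, -0.0253, 0.1163]
tcp_rot: [-98.1, 89.8, 175.5]
force: [-0.9, -0.0, -1.7]
grip_width: 0.0424
```

Run:
```python
from h import *
s=arm.sense();p=s["tool_pos"];print(p,s["force"],s["grip_width"])
M=R.from_euler('xyz',s["tcp_rot"],degrees=True).as_matrix();print(M.round(3),np.degrees(np.arctan2(M[1,2],M[0,2])))
c=eyes.capture("side");print(proj(c,p),proj(c,[.591,-.026,.083]))
d=c.copy();d["pixels"]=(255*(c["pixels"]/255.)**.5).astype(np.uint8)
u,v=proj(c,p);cv2.imwrite("pics/g9.png",crop(d,u,v+2,28,14)[:600])
```

```text
[ 0.59221688 -0.02532442  0.11632401] [-0.90849476 -0.00378931 -1.68311718] 0.04239501137770161
[[-0.004  0.998  0.062]
 [ 0.     0.062 -0.998]
 [-1.    -0.004 -0.001]] -86.44395732328155
[305.8522213  165.45609403] [307.07144829 175.86546995]
```

View pics/g9.png

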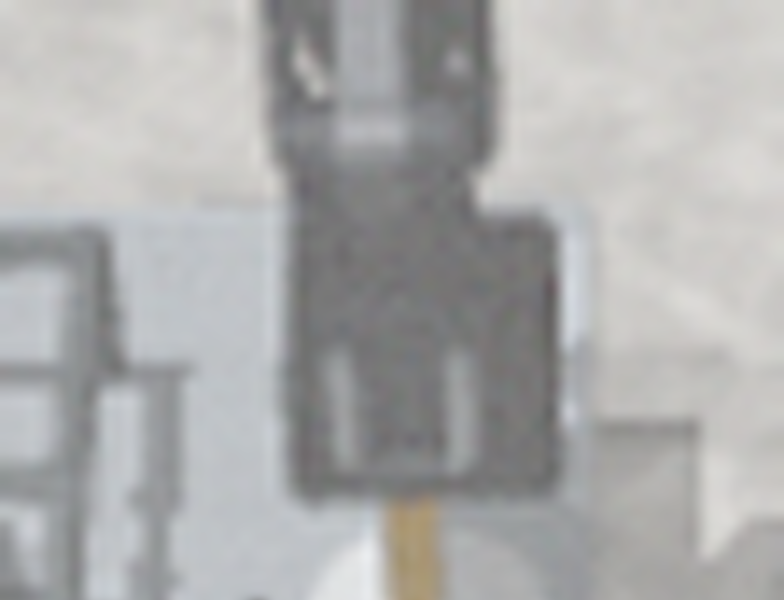

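Run:
```python
from h import *
c=eyes.capture("side")
def py(u,v,y):
    d=rot(c)@np.linalg.inv(c["intrinsics"])@[277+u/14-.5,139+v/14-.5,1];o=np.array(c["xyz"]);return (o+d*(y-o[1])/d[1]).round(4)
p=arm.sense()["tool_pos"];print(p)
for u in(296,557):print("knob",py(u,480,-.0035))
for u in(343,459):print("finger",py(u,420,.008))
for u in(387,440):print("spin",py(u,540,-.026))
# profile of brass rows, sub-pixel: red-blue
w=c["pixels"].astype(int);
for v in range(176,182):print(v,(w[v,302:312,2]-w[v,302:312,0]))
for v in range(168,174):print(v,w[v,293:322].sum(1)//3)
```

```text
[ 0.59079447 -0.02599369  0.11795918]
knob [ 0.609  -0.0035  0.1143]
knob [ 0.5677 -0.0035  0.1153]
finger [0.5993 0.008  0.1385]
finger [0.5815 0.008  0.1389]
spin [ 0.598  -0.026   0.0789]
spin [ 0.5892 -0.026   0.0791]
176 [-14 -13  27  60  55  52  12  -6  -6  -6]
177 [ -9 -11  14  58  56  51  15  -2   0  -2]
178 [-4 -9 11 50 52 55 16 -2 -3 -3]
179 [-6 -7 16 51 55 53 28  0 -4  0]
180 [-7 -7 14 50 52 56 28  2 -2 -2]
181 [-6 -7 16 46 53 55 22 -3 -5 -3]
168 [151 149 152 153 101  57  57  48 100  85  61  56  55  58  60  60  87 104
  75  56  57  58  56  56  82 149 132 128 131]
169 [150 150 151 152 110  65  53  56 100  90  66  55  58  59  59  58  80 103
  72  54  58  53  58  48  69 127 101  87  89]
170 [149 152 151 160 116  59  53  55  87  98  66  57  55  58  54  55  72 103
  78  55  54  56  54  55  72 110  95  93  94]
171 [149 148 152 152 118  68  52  56  66  87  69  61  62  63  61  60  69  95
  72  54  57  55  47  53  71 106 104 102 102]
172 [145 149 145 147 126  77  52  53  59  78  74  66  73  68  70  67  69  70
  57  57  53  52  55  50  69 108 104 104 108]
173 [149 151 149 151 135  87  52  51  52  50  52  56  56  53  50  60  52  56
  54  56  63  61  59  64  85 109 108 108 113]
```

Request:
servo_tool(
  motion=[
    [[0, 0.16, 0], 0, 255],
    [[1.2, 0, 0], 0, 255],
    [[0.8, 0, 0], 0, 255],
    [[0, 0, 0], 0, 255],
  ],
)

```text
t: 17.68
tool_pos: [0.5909, -0.0259, 0.0961]
tcp_rot: [-99.8, 89.7, 173.7]
force: [-0.3, 0.2, -2.5]
grip_width: 0.0424
```

Request:
servo_tool(
  motion=[
    [[0.2, 0, 0], 0, 255],
    [[0.2, 0, 0], 0, 255],
    [[0.2, 0, 0], 0, 255],
    [[0, 0, 0], 0, 255],
  ],
)

```text
t: 18.02
tool_pos: [0.5931, -0.0259, 0.0925]
tcp_rot: [-85.3, 90.0, -171.8]
force: [0.2, 0.3, -1.8]
grip_width: 0.042
```

Request:
servo_tool(
  motion=[
    [[0.2, 0, 0], 0, 255],
    [[0.2, 0, 0], 0, 255],
    [[0, 0, 0], 0, 255],
  ],
)

```text
t: 18.27
tool_pos: [0.5936, -0.0255, 0.0887]
tcp_rot: [124.6, 89.9, 38.1]
force: [0.7, 2.3, -1.6]
grip_width: 0.0427
```

Request:
servo_tool(
  motion=[
    [[0.2, 0, 0], 0, 255],
    [[0.2, 0, 0], 0, 255],
    [[0, 0, 0], 0, 255],
  ],
)

```text
t: 18.52
tool_pos: [0.5936, -0.0255, 0.0845]
tcp_rot: [130.9, 89.9, 44.4]
force: [3.1, 1.1, -0.9]
grip_width: 0.0422
```

Request:
servo_tool(
  motion=[
    [[0.2, 0.04, 0], 0, 255],
    [[0.2, 0, 0], 0, 255],
    [[0.1, 0, 0], 0, 255],
    [[0, 0, 0], 0, 255],
    [[0, 0, 0], 0, 255],
    [[0, 0, 0], 0, 255],
  ],
)

```text
t: 19.02
tool_pos: [0.5938, -0.0256, 0.0798]
tcp_rot: [143.1, 90.0, 56.6]
force: [1.7, 3.3, 0.3]
grip_width: 0.0425
```

Request:
servo_tool(
  motion=[
    [[0.2, 0, 0], 0, 255],
    [[0.2, 0, 0], 0, 255],
    [[0, 0, 0], 0, 255],
    [[0, 0, 0], 0, 255],
  ],
)

```text
t: 19.35
tool_pos: [0.5938, -0.0256, 0.0769]
tcp_rot: [113.1, 90.0, 26.6]
force: [-1.6, 3.7, 7.0]
grip_width: 0.0423
```

Request:
servo_tool(
  motion=[
    [[0.2, 0, 0], 0, 255],
    [[0.2, 0, 0], 0, 255],
    [[0, 0, 0], 0, 255],
    [[0, 0, 0], 0, 255],
  ],
)

```text
t: 19.68
tool_pos: [0.5939, -0.0256, 0.0738]
tcp_rot: [97.0, 89.9, 10.5]
force: [-2.1, 4.3, 9.0]
grip_width: 0.0424
```

Request:
servo_tool(
  motion=[
    [[0.2, 0, 0], 0, 255],
    [[0.2, 0, 0], 0, 255],
    [[0, 0, 0], 0, 255],
    [[0, 0, 0], 0, 255],
  ],
)

```text
t: 20.02
tool_pos: [0.5941, -0.0256, 0.0735]
tcp_rot: [82.2, 89.8, -4.3]
force: [-7.8, 4.9, 22.6]
grip_width: 0.0425
```

Run:
```python
from h import *
c=eyes.capture("side");s=arm.sense();p=s["tool_pos"];print(p,s["force"],s["grip_width"])
c["pixels"]=(255*(c["pixels"]/255.)**.5).astype(np.uint8)
u,v=proj(c,p);cv2.imwrite("pics/fin.png",crop(c,u,v,28,14)[:600])
```

```text
[ 0.59408304 -0.0255971   0.07352565] [-8.79718475  4.9381402  22.08829342] 0.04255624897335702
```

View pics/fin.png

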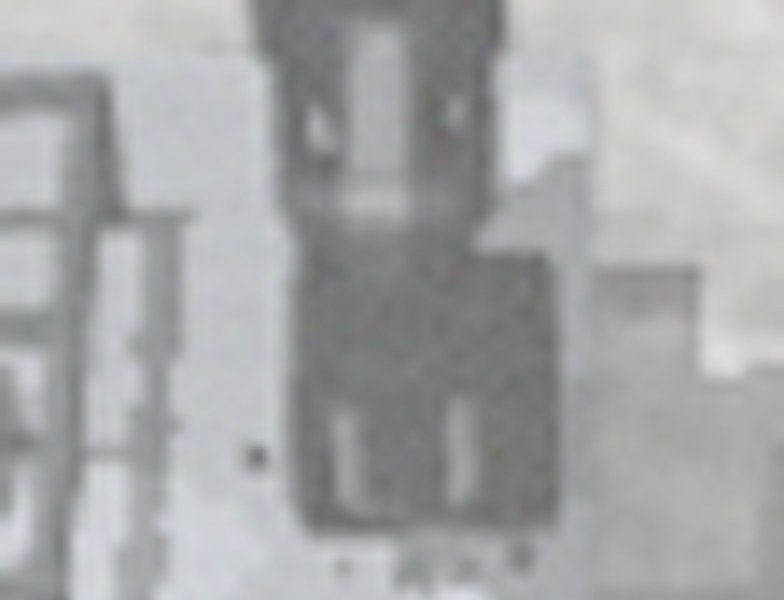

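```bash
python3 -c "
from station import order
print(order.hand_in())"
```

```text
the job is handed in; nothing more can be done
None
```

I turned the knob face up, pushed it fully onto the spindle, pressed both in against the spring, and handed the job in at about 20 s with the gripper still holding. No verdict was reported.

**How it went:** I levered the knob onto its side against the hob's front edge and toppled it face up with closed fingers. I then regripped it at 60 N, lined it up with the flat and pushed it on.

**Last checks:**
- **Fully on:** there was almost no vertical force until the tool reached z ≈ 0.080, the height expected for fully on.
- **Pushed in:** the vertical force then rose to 9 N over the next 6 mm. It jumped to about 22 N with only 0.3 mm more travel, which I take to be the spindle's stop. I had no direct reading of the spindle joint.
- **Alignment:** the last picture shows the knob level over the spindle, with the fingers on both sides. The pointer line was on the correct side before the final grip.

**Not checked or not exact:**
- A side force of about 9 N remains, so the knob bears against one side of the spindle within its play.
- Camera and arm positions differed by about 1.6 mm. I positioned the knob by its offset from the spindle in the same picture.
- I did not measure the marker, peg and tape roll again at the end. The arm was not steered near them, and the marker looked untouched in the pictures that showed it.

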